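Lamp exposure of the next varnish test tablet

TASK

Draw the bottom tablet, whose end already sticks out, forward out of the gravity magazine so that the rest of the stack drops down flat inside it. Lay that tablet gently, not dropped, flat on the two rails under the lamp, centred and lined up with them, and then turn the lamp's dial clockwise until its white pointer is at the red mark. Do not bump the lamp or shift the jar, bottle, dish or carton standing around.

Things in the scene. Friction and masses are not known exactly. Their poses are not given: they have to be found in the camera images.
- magazine: Fixed gravity magazine: open column of four bare aluminium corner angles, 190 mm tall, 98 (x) x 52 (y) mm outside, on a plywood foot (x -48 to 64, y +-50, 8 mm thick). Origin on the bench under the column's middle; x to the back, the exit side faces -x; z up. Six tablets lie flat in it, long side along x, 1 mm play, on a floor block 30 mm wide whose top is 50 mm above the bench.
- exit (a point): Middle of the exit at the column's outer front face, at floor height (49 mm in front of the magazine's origin, 50 mm above the bench), axes as the magazine. Along the front and the sides the aluminium begins 14.5 mm above this point: one tablet passes under it, the others are held back. Below are only the floor block (it ends 3 mm behind the face) and the rear angles. Nothing fixed stands in front.
- tablet_centre (a point): Centre (half-way up) of the bottom tablet: maple, 90 (x) x 44 (y) x 10 (z) mm, 20 to 35 g, varnish swatch on top. It lies on the magazine's floor, axes parallel to the magazine's, pushed 24 to 32 mm forward (-x), so that 20 to 28 mm of its end stand out of the column, free beneath and at both sides. It is clear of the column when its centre is 45 mm or more in front of the exit.
- next_centre (a point): Centre of the second tablet (same size), resting on the bottom one. It drops 10 mm onto the floor block when that one is drawn out; its centre is then 55 mm above the bench, still inside the column.
- top_centre (a point): Centre of the sixth, uppermost tablet (same size), 105 mm above the bench at first, 95 mm when the stack has dropped.
- stand: Fixed exposure stand: grey base plate (x -70 to 100, y +-90, 10 mm thick). Origin on the bench under the middle of the two rails; x to the back, the open front faces -x; z up. On its -y side a control box 86 x 80 x 40 mm, centred at x -20, y -140 mm, carries the dial.
- rest_centre (a point): Middle of the upper edges of the two steel rails, 45 mm above the bench, axes as the stand. The rails run along x, 90 mm long (as the tablet), 6 mm wide, at y = +-10 mm, so a tablet on them overhangs 9 mm at each side; the base plate lies 35 mm lower.
- lamp: Lamp fixed on the stand, same origin and axes. Black head over the rails' middle (x +-32, y +-55 mm), violet underside 155 mm above the bench (110 mm above the rails), cooling fins to 193 mm; a level arm (centre line 199 mm up, 12 mm thick) runs from above its middle to a post, radius 8 mm, 215 mm tall, at x 75, y 68 mm.
- dial (a joint): Angle of the lamp's dial in rad, growing clockwise seen from above, range 0 to 3.75; it starts between 0 and 0.75 and the red mark is at 1.5. It turns lightly (0.03 N m) and stays where it is left.
- dial_grip (a point): On the dial's upright axis, 77 mm above the bench, at the height to grip. Black bar 42 mm long (point's x), 14 mm thick (point's y), from 52 to 84 mm above the bench; a white pointer line on top of its -x end. The point turns with the dial; at angle 0 its x axis is 45 degrees clockwise from the stand's. White ticks and one larger red mark lie round it on the box.
- varnish: Amber varnish jar, black cap, radius 19 mm, 64 mm tall, origin under its middle. Leave standing.
- solvent: Clear bottle, white cap, radius 24 mm, 135 mm tall, origin under its middle. Leave standing.
- dish: White ceramic dish, radius 42 mm, 16 mm high, origin under its middle. Leave in place.
- carton: Black carton, 48 x 48 x 95 mm, origin under its middle. Leave standing.
There are look-alikes about, which are no part of the job. What is meant by the magazine is not orange or purple, and is the larger of those in its own colour.

How it is judged:
On the way, in this order (a step that is already met when the one before it is completed fails the run):
1. the bottom tablet is clear of the column's front and the rest of the stack has dropped flat onto the magazine's floor (x of tablet_centre in the frame of magazine below -0.094 m and x of next_centre in the frame of magazine between -0.006 and 0.006 m and y of next_centre in the frame of magazine between -0.005 and 0.005 m and z of next_centre in the frame of magazine between 0.052 and 0.058 m and angle between each of next_centre, top_centre's own z axis and vertical below 0.06 rad and x of top_centre in the frame of magazine between -0.006 and 0.006 m and y of top_centre in the frame of magazine between -0.005 and 0.005 m and z of top_centre in the frame of magazine between 0.092 and 0.098 m), for 0.1 s.
2. the tablet lies flat on the two rails under the lamp, centred and in line, let go (x of tablet_centre in the frame of rest_centre between -0.01 and 0.01 m and y of tablet_centre in the frame of rest_centre between -0.007 and 0.007 m and z of tablet_centre in the frame of rest_centre between 0.002 and 0.008 m and angle between tablet_centre's own z axis and vertical below 0.06 rad and angle between the x axis of tablet_centre and the x axis of rest_centre, either way round below 0.14 rad and contact force between tablet and the fingers below 0.05 N and linear speed of tablet below 0.02 m/s), for 0.2 s.
3. the dial is at the red mark (value of joint dial between 1.38 and 1.62 rad), for 0.2 s.
At the end, for the whole second after the job is handed in: Tablet at rest flat on the rails, within 10 mm along and 7 mm across of their middle, in line within 8 degrees; the other five flat in the magazine, the lowest on its floor; dial within 0.12 rad of the red mark at 1.5; all let go, nothing around shifted (all of step 2 and all of step 3 and x of next_centre in the frame of magazine between -0.006 and 0.006 m and y of next_centre in the frame of magazine between -0.005 and 0.005 m and z of next_centre in the frame of magazine between 0.052 and 0.058 m and angle between each of next_centre, top_centre's own z axis and vertical below 0.06 rad and x of top_centre in the frame of magazine between -0.006 and 0.006 m and y of top_centre in the frame of magazine between -0.005 and 0.005 m and z of top_centre in the frame of magazine between 0.092 and 0.098 m); the robot touches nothing.
It fails at once if the jar, bottle, dish or carton is shifted more than 15 mm or tipped (distance of any of varnish, solvent, dish, carton from where it was at the start of the episode above 0.015 m or angle between any of varnish, solvent, dish, carton's own z axis and vertical above 0.3 rad).
It fails at once if the lamp is bumped with more than 8 N (contact force between lamp and anything else above 8 N).
It fails at once if the tablet is dropped (falls freely faster than 0.45 m/s, about 10 mm) (contact force between tablet and the fingers below 0.05 N and linear speed of tablet above 0.45 m/s).
It also fails if it takes over 72 s, if anything falls off the work surface, if the arm or the gripper's body presses on something with over 40 N, if the wrist force passes 120 N, or if a joint passes its speed limit or range.

ROBOT

A 6-joint arm with a two-finger parallel gripper is mounted at the origin on the work surface. World frame = base frame: x ahead of the robot, y to its left, z up, the work surface at z = 0. Lengths are in m, angles in rad, forces in N, time in s.
With the tool pointing down it reaches from about 0.375 to 0.925 m from the base axis. Payload 5.7 kg.
Tool frame: the origin (TCP) lies midway between the tips of the shut fingers; the grasp point (between the pads) lies 19 mm behind it; z points along the fingers, x is the direction in which the jaws open and shut, and the axes are right-handed (so a half turn about z gives the same grasp; the last joint's range is limited). The gripper opens to 88 mm and grips with 3 to 60 N. Pads are 20 mm wide; open, the fingers measure 115 mm over their backs; the gripper's body (75 mm by 178 mm) begins 61 mm behind the grasp point.
Start: joints at [1.01, 0.359, 1.51, -0, 1.272, -0.115], TCP at [0.259, 0.541, 0.223] pointing down, gripper open.
Joint ranges: [-2.97, 2.97], [-1.01, 2.36], [0.21, 2.38], [-0.96, 4.11], [0.2, 2.71], [-2.98, 2.98]. Speed limits (rad/s): [2.39, 2.39, 3.14, 3.14, 3.14, 3.14].

INTERFACE

Orientations are given as a unit quaternion [x, y, z, w].
In Python, from bench import move_ptp, servo_line, goto_joints, move_gripper, sleep, inverse_kinematics, capture, PlanningError, close_job, spot_in, silhouettes, current_clock, current_joint_pos, current_qvel, current_joint_torque, current_position, current_orientation, current_force, current_torque, current_finger_gap gives the robot as it stands. Calls block until the motion is done:
- move_ptp(position, orientation): joint-space move of the TCP to a pose.
- servo_line(position, orientation=None, rate=0.15, contact_N=None): straight line of the TCP; orientation=None keeps the orientation; rate is the mean speed in m/s. With contact_N (N) it stops when the force on the tool has changed by that much, and returns True; else False.
- goto_joints(angles): joint-space move.
- move_gripper(opening): finger opening in m; the grip force is fixed at half the most; returns when the fingers have stopped.
- sleep(seconds).
- inverse_kinematics(position, orientation): joint angles nearest the present ones, or None.
- capture(name): name is "side" or "top" or "wrist"; returns a dict with "image" (420x560x3 uint8, blue, green, red), "range_z" (420x560 float32, m along the optical axis (not along the pixel's ray), 0 where there is no reading), "intrinsics" (3x3 intrinsics, pixels), "k1" (the pictures are not rectified: a ray, as slopes to the right and down, at radius r is drawn at 1 + k1 r^2 times it, then the intrinsics apply), "R" (3x3) and "t" (3): a world point X has camera coordinates R X + t. Camera axes: x right, y down, z forward; pixel columns grow to the right and rows downward; lengths in m; the calibration is good to about 2 mm. A picture is of the moment at which its call begins.
A pose or a line that the arm cannot do raises PlanningError and nothing moves.
- close_job(): hands the job in, once; it reports no verdict.
Trained networks look in the newest picture that a camera, given by its name, has taken for a name from the list of things; names that differ only in an ending like _2 or _b are one class to them, and where a whole thing is asked for, a point or a joint stands for the part that bears it (a point fixed in the world has none). Each returns a list of dicts, best first, with "conf" (0 to 1); they miss things now and then, are a little off and sometimes report something else, mostly with a low value. They report only what shows in the picture. A call takes as long as a camera call. They do not tell look-alikes from the thing itself.
- spot_in(camera, query): "xy" ([column, row] in pixels, amid what is visible of it).
- silhouettes(camera, query): "region" (420x560 bool, what is visible of it) and "xy" ([column, row] in pixels, amid what is visible of it).
Readings, each from a call of its own:
- current_clock(): time.
- current_joint_pos(): joint angles.
- current_qvel(): joint speeds.
- current_joint_torque(): joint torques, N m.
- current_position(): TCP position.
- current_orientation(): TCP orientation.
- current_force(): force on the tool from outside, world axes, zero at the start.
- current_torque(): the same for the moment, N m.
- current_finger_gap(): finger opening in m.
Only numpy, scipy, OpenCV 4.12 (cv2) and the standard library are available. Lean on these libraries where they do the work, as an engineer would, in place of code of your own. Each camera call takes 0.05 s, during which the arm holds its last target. There are 200 camera calls.

## Working session

There is one attempt and no reset: what is moved stays moved. The work goes in short steps, each a Python script; the robot and the scene stay as the last script left them, time stands still between calls to the robot, and variables do not carry over. Pictures are saved under pics/ and viewed, about 8 in all and at most 12, crops included, and the job is handed in when it is done.

```bash
mkdir -p pics; ls; cat > h.py <<'E'
import numpy as np, cv2, pickle
from bench import *
def cloud(c):
    """world xyz per pixel (420x560x3), nan where no reading"""
    K=np.array(c["intrinsics"],float);k=c["k1"];v,u=np.mgrid[0:420,0:560].astype(float)
    xd=(u-K[0,2])/K[0,0];yd=(v-K[1,2])/K[1,1];x,y=xd.copy(),yd.copy()
    for _ in range(15):
        s=1+k*(x*x+y*y);x=xd/s;y=yd/s
    z=np.where(c["range_z"]>0,c["range_z"],np.nan).astype(float)
    P=np.stack([x*z,y*z,z],-1)
    return (P-np.array(c["t"]))@np.array(c["R"])
def proj(c,X):
    K=np.array(c["intrinsics"],float);p=np.array(c["R"])@np.array(X)+np.array(c["t"]);x,y=p[:2]/p[2]
    s=1+c["k1"]*(x*x+y*y);return np.array([K[0,0]*x*s+K[0,2],K[1,1]*y*s+K[1,2]])
E
python3 - <<'E'
from h import *
out=[]
for n in("top","side"):
    c=capture(n);pickle.dump(c,open(n+".pkl","wb"));cv2.imwrite(f"pics/{n}0.png",c["image"])
    P=cloud(c);print(n,c["t"],np.round(c["R"],2).tolist())
    for q in("magazine","stand","lamp","dial","tablet_centre","varnish","solvent","dish","carton"):
        for d in silhouettes(n,q):
            p=P[d["region"]];p=p[~np.isnan(p[:,0])]
            if len(p):print(q,round(d["conf"],2),np.round(d["xy"]),len(p),np.round(np.median(p,0),3),np.round(np.percentile(p,2,axis=0),3),np.round(np.percentile(p,98,axis=0),3))
print(current_clock())
E
```

```text
pics
top [-0.01986796  0.61644848  1.20997888] [[-0.03, -1.0, 0.01], [-0.99, 0.03, -0.14], [0.14, -0.02, -0.99]]
magazine 0.92 [112. 169.] 2035 [0.731 0.384 0.05 ] [0.698 0.327 0.002] [0.79  0.438 0.19 ]
magazine 0.69 [106. 245.] 1001 [0.56  0.391 0.024] [ 0.529  0.353 -0.002] [0.597 0.447 0.126]
magazine 0.62 [141. 299.] 1231 [0.424 0.312 0.012] [ 0.388  0.269 -0.002] [0.464 0.357 0.144]
stand 0.55 [344. 214.] 6271 [ 0.614 -0.189  0.016] [ 0.476 -0.292  0.001] [ 0.73  -0.129  0.209]
lamp 0.75 [356. 184.] 1851 [ 0.659 -0.201  0.185] [ 0.594 -0.281  0.013] [ 0.729 -0.164  0.214]
dial 0.74 [335. 257.] 255 [ 0.506 -0.176  0.059] [ 0.487 -0.197  0.049] [ 0.526 -0.158  0.088]
tablet_centre 0.64 [290. 164.] 768 [ 0.755 -0.076  0.01 ] [ 0.717 -0.113 -0.   ] [ 0.79  -0.039  0.019]
tablet_centre 0.45 [189. 217.] 207 [0.613 0.179 0.06 ] [0.591 0.167 0.054] [0.634 0.194 0.065]
varnish 0.51 [182. 268.] 228 [0.493 0.193 0.063] [0.478 0.18  0.01 ] [0.508 0.216 0.068]
varnish 0.46 [160. 214.] 647 [0.614 0.244 0.11 ] [0.587 0.199 0.083] [0.634 0.285 0.19 ]
solvent 0.66 [193. 173.] 413 [0.713 0.175 0
[... 1346 characters left out ...]
.564  0.191 -0.   ] [0.657 0.3   0.188]
solvent 0.55 [273. 172.] 588 [0.714 0.169 0.063] [0.698 0.158 0.004] [0.74  0.189 0.134]
solvent 0.54 [307. 303.] 1456 [ 0.509 -0.311  0.068] [ 0.49  -0.322  0.004] [ 0.54  -0.269  0.095]
dish 0.58 [224. 155.] 135 [0.609 0.237 0.108] [0.59  0.196 0.1  ] [0.634 0.283 0.111]
dish 0.58 [312. 300.] 1488 [ 0.51  -0.311  0.068] [ 0.49  -0.322  0.004] [ 0.542 -0.266  0.095]
dish 0.5 [336. 228.] 269 [ 0.761 -0.087  0.008] [ 0.662 -0.184 -0.   ] [ 0.793 -0.065  0.104]
dish 0.37 [275. 267.] 368 [ 0.505 -0.185  0.062] [ 0.488 -0.199  0.045] [ 0.53  -0.154  0.084]
carton 0.59 [310. 302.] 1426 [ 0.509 -0.311  0.069] [ 0.49  -0.322  0.005] [ 0.537 -0.268  0.095]
1.0
```

```bash
python3 - <<'E'
import cv2,numpy as np
a=cv2.imread("pics/top0.png")[130:330,60:440];cv2.imwrite("pics/topc.png",cv2.resize(a,None,fx=2.1,fy=2.1,interpolation=cv2.INTER_CUBIC))
a=cv2.imread("pics/side0.png")[100:380,130:450];cv2.imwrite("pics/sidec.png",cv2.resize(a,None,fx=2.1,fy=2.1,interpolation=cv2.INTER_CUBIC))
E
```

```text
(no output)
```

View pics/topc.png

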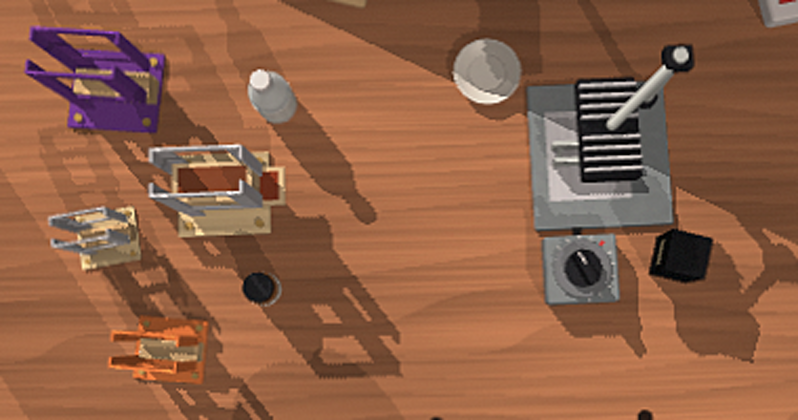

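View pics/sidec.png

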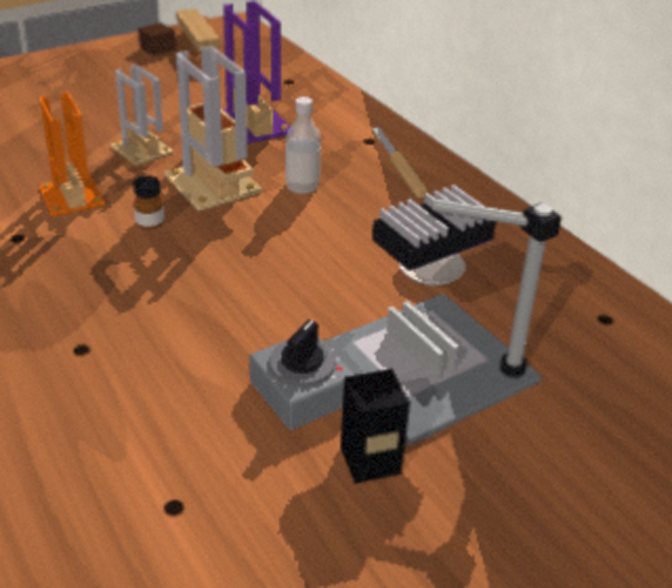

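The top view shows the silver magazine meant for the job, the larger one, at about crop (205,180). Its exit faces right, which is world -y, and a red swatch end sticks out at (272,185). The stand is at (600,155) with its rails open to the left. The dial is at (583,268) with the red mark at (601,243). The side view agrees. Next I fit the poses.

```bash
python3 - <<'E'
from h import *
T,S=(pickle.load(open(n+".pkl","rb")) for n in("top","side"))
for n,c in(("top",T),("side",S)):
    P=cloud(c);I=c["image"]
    def sel(lo,hi,x0,x1,y0,y1):
        m=(P[...,2]>lo)&(P[...,2]<hi)&(P[...,0]>x0)&(P[...,0]<x1)&(P[...,1]>y0)&(P[...,1]<y1);return m
    def rect(name,m):
        p=P[m]
        if len(p)<10:print(n,name,len(p));return
        (cx,cy),(w,h),a=cv2.minAreaRect((p[:,:2]*1000).astype(np.float32))
        print(n,name,len(p),"c",np.round([cx,cy],1),"wh",np.round([w,h],1),"a",round(a,1),"z",np.round(np.median(p[:,2]),4))
    rect("mag col",sel(.12,.2,.54,.68,.14,.32))
    rect("mag coltop",sel(.18,.2,.54,.68,.14,.32))
    rect("foot",sel(.005,.012,.54,.68,.14,.32))
    rect("toptab",sel(.104,.115,.54,.68,.14,.32))
    rect("tab end",sel(.054,.066,.58,.65,.15,.20))
    rect("plate",sel(.006,.014,.53,.78,-.33,-.10))
    rect("box",sel(.036,.044,.43,.56,-.27,-.10))
    rect("rails",sel(.040,.050,.58,.70,-.29,-.11))
    rect("head",sel(.15,.197,.55,.75,-.29,-.11))
    rect("post",sel(.205,.225,.55,.80,-.35,-.11))
    rect("dialtop",sel(.078,.09,.45,.56,-.23,-.13))
    m=sel(.03,.05,.43,.57,-.27,-.10)&(I[...,2]>130)&(I[...,1]<90)&(I[...,0]<90)
    print("red",m.sum(),np.round(P[m].mean(0),4))
    m=sel(.076,.09,.45,.56,-.23,-.13)&(I.min(-1)>120)
    print("white",m.sum(),np.round(P[m].mean(0),4),np.round(P[m].min(0),4),np.round(P[m].max(0),4))
a=S["image"][140:215,190:290];b=S["image"][190:330,250:390]
cv2.imwrite("pics/x.png",np.hstack([cv2.resize(a,(500,375)),]))
E
```

```text
top mag col 496 c [612.5 240.7] wh [53.4 98.9] a 0.9 z 0.1783
top mag coltop 238 c [612.5 240.8] wh [53.2 98.6] a 0.8 z 0.1892
top foot 566 c [611.1 228.8] wh [174.7 138.6] a 89.5 z 0.0081
top toptab 593 c [611.5 240.1] wh [50.8 97. ] a 1.0 z 0.1101
top tab end 209 c [612.8 181.3] wh [44.5 29.7] a 0.6 z 0.0601
top plate 2651 c [ 657.8 -214.3] wh [229.3 241.9] a 89.5 z 0.0101
top box 534 c [ 507.9 -202.3] wh [ 79.9 134.9] a 1.1 z 0.0402
top rails 51 c [ 646.7 -163.9] wh [27.6 26.3] a 88.6 z 0.0453
top head 1369 c [ 661.5 -223.3] wh [136.3 121.2] a 1.2 z 0.1841
top post 238 c [ 692.5 -234.4] wh [ 34.6 123.9] a 35.4 z 0.2098
top dialtop 102 c [ 507.4 -178.3] wh [40.6 14.6] a 27.2 z 0.0839
red 4 [ 0.5367 -0.2032  0.0412]
white 8 [ 0.5177 -0.174   0.0846] [ 0.5109 -0.1766  0.081 ] [ 0.5234 -0.1695  0.0876]
side mag col 640 c [612.5 242.7] wh [ 55.4 106.3] a 0.9 z 0.1661
side mag coltop 179 c [612.3 241.5] wh [ 54.5 103.9] a 0.6 z 0.1859
side foot 293 c [611.1 247.2] wh [ 99.2 114.5] a 0.3 z 0.0069
side toptab 184 c [609.6 242.5] wh [ 51.8 105.7] a 3.2 z 0.1087
side tab end 133 c [613.4 182.9] wh [32.7 50.2] a 89.8 z 0.0586
side plate 2717 c [ 653.  -209.3] wh [274.6 189.3] a 8.3 z 0.0087
side box 494 c [ 508.2 -203.2] wh [ 79.6 132.8] a 0.8 z 0.0389
side rails 206 c [ 649.7 -197.4] wh [28.9 92.2] a 0.9 z 0.0433
side head 1550 c [ 661.1 -224.6] wh [137.  121.2] a 0.7 z 0.182
side post 127 c [ 697.7 -256.4] wh [28.9 80.5] a 45.0 z 0.2098
side dialtop 102 c [ 509. -178.] wh [43.5 14.3] a 27.0 z 0.0821
red 3 [ 0.5379 -0.2027  0.0397]
white 7 [ 0.5182 -0.1725  0.0832] [ 0.5122 -0.1771  0.082 ] [ 0.5236 -0.1704  0.0855]
```

```bash
cat >> h.py <<'E'
from scipy.spatial.transform import Rotation as Ro
from math import sin,cos,radians
A=radians(0.9)
MAG=dict(o=np.array([.6125,.2408,0]),x=np.array([-sin(A),cos(A),0]))
STD=dict(o=np.array([.649,-.1965,0]),x=np.array([sin(A),-cos(A),0]))
UP=np.array([0,0,1.])
def W(F,p):
    y=np.cross(UP,F["x"]);return F["o"]+p[0]*F["x"]+p[1]*y+p[2]*UP
def ori(F,th,flip=1,yaw=0):
    """tool tilted th deg from down towards F's +x, jaws along F's y"""
    fx=Ro.from_rotvec([0,0,yaw]).apply(F["x"]);t=radians(th)
    z=sin(t)*fx-cos(t)*UP;x=flip*np.cross(UP,fx);return Ro.from_matrix(np.c_[x,np.cross(z,x),z])
def tcp(F,p,R): return W(F,p)+.019*R.as_matrix()[:,2]   # TCP for a grasp point p
E
python3 - <<'E'
from h import *
for th in(45,55):
  for f in(1,-1):
    for F,n,ps in((MAG,"mag",[(-.15,0,.14),(-.061,0,.055),(-.17,0,.06)]),(STD,"std",[(-.14,0,.15),(-.033,0,.05)])):
      R=ori(F,th,f)
      for p in ps:
        q=inverse_kinematics(tcp(F,p,R),R.as_quat());print(th,f,n,p,None if q is None else np.round(q,2))
for y in(0,np.pi):
  for a in(.33,1.5):
    R=ori(STD,0,1,-(np.pi/4+a)+y);q=inverse_kinematics(tcp(STD,(-.02,-.14,.077),R),R.as_quat());print("dial",y,a,None if q is None else np.round(q,2))
E
```

```text
45 1 mag (-0.15, 0, 0.14) [-0.37  0.65  1.6   0.74  1.33  2.41]
45 1 mag (-0.061, 0, 0.055) [-0.23  0.75  1.67  0.85  1.14  2.35]
45 1 mag (-0.17, 0, 0.06) [-0.4   0.77  1.61  0.75  1.25  2.3 ]
45 1 std (-0.14, 0, 0.15) [ 0.2   0.67  1.51 -0.82  1.27  0.56]
45 1 std (-0.033, 0, 0.05) [ 0.04  0.78  1.6  -0.96  1.04  0.65]
45 -1 mag (-0.15, 0, 0.14) [-0.37  0.65  1.6   0.74  1.33 -0.73]
45 -1 mag (-0.061, 0, 0.055) [-0.23  0.75  1.67  0.85  1.14 -0.79]
45 -1 mag (-0.17, 0, 0.06) [-0.4   0.77  1.61  0.75  1.25 -0.84]
45 -1 std (-0.14, 0, 0.15) [ 0.2   0.67  1.51 -0.82  1.27 -2.58]
45 -1 std (-0.033, 0, 0.05) [ 0.04  0.78  1.6  -0.96  1.04 -2.49]
55 1 mag (-0.15, 0, 0.14) [-0.43  0.73  1.59  0.84  1.44  2.31]
55 1 mag (-0.061, 0, 0.055) [-0.3   0.84  1.66  0.96  1.26  2.22]
55 1 mag (-0.17, 0, 0.06) [-0.45  0.85  1.58  0.84  1.38  2.2 ]
55 1 std (-0.14, 0, 0.15) [ 0.26  0.74  1.5  -0.95  1.36  0.68]
55 1 std (-0.033, 0, 0.05) None
55 -1 mag (-0.15, 0, 0.14) [-0.43  0.73  1.59  0.84  1.44 -0.83]
55 -1 mag (-0.061, 0, 0.055) [-0.3   0.84  1.66  0.96  1.26 -0.92]
55 -1 mag (-0.17, 0, 0.06) [-0.45  0.85  1.58  0.84  1.38 -0.94]
55 -1 std (-0.14, 0, 0.15) [ 0.26  0.74  1.5  -0.95  1.36 -2.46]
55 -1 std (-0.033, 0, 0.05) None
dial 0 0.33 [-0.47  0.48  1.81 -0.    0.85  0.63]
dial 0 1.5 [-0.47  0.48  1.81 -0.    0.85  1.8 ]
dial 3.141592653589793 0.33 [-0.47  0.48  1.81 -0.    0.85 -2.51]
dial 3.141592653589793 1.5 [-0.47  0.48  1.81 -0.    0.85 -1.34]
```

```bash
cat > s1.py <<'E'
from h import *
p=current_position();servo_line([p[0],p[1],.36],rate=.25)
R=ori(MAG,55);q=R.as_quat();g=(-.061,0,.055);z=R.as_matrix()[:,2]
G=tcp(MAG,g,R)
move_ptp(np.array([.55,.0,.33]),q);print(current_clock())
move_ptp(G-.10*z,q)
move_gripper(.066)
c=capture("wrist");cv2.imwrite("pics/w1.png",c["image"]);pickle.dump(c,open("w1.pkl","wb"))
P=cloud(c)
def rect(n,lo,hi,x0,x1,y0,y1):
    m=(P[...,2]>lo)&(P[...,2]<hi)&(P[...,0]>x0)&(P[...,0]<x1)&(P[...,1]>y0)&(P[...,1]<y1);p=P[m]
    print(n,len(p), [np.round(v,3) for v in cv2.minAreaRect((p[:,:2]*1000).astype(np.float32))] if len(p)>5 else "", np.round(np.median(p,0),4))
rect("tab top",.056,.064,.58,.65,.15,.188)
rect("tab",.050,.064,.58,.65,.15,.188)
rect("col",.07,.2,.56,.67,.18,.3)
print(current_clock(),current_position(),current_finger_gap())
E
python3 s1.py
```

```text
3.95
tab top 907 [array([614.41 , 177.421]), array([43.937, 21.184]), np.float64(0.492)] [0.6145 0.1707 0.0607]
tab 1349 [array([614.49 , 177.422]), array([44.097, 21.184]), np.float64(0.492)] [0.6147 0.1697 0.0586]
col 7409 [array([613.181, 242.358]), array([ 52.706, 101.674]), np.float64(1.041)] [0.6143 0.1945 0.1092]
5.575 [0.61451711 0.11337515 0.1015173 ] 0.06608833848537445
```

View pics/w1.png

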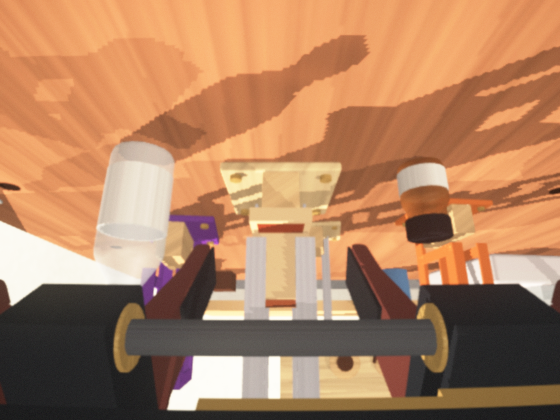

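The wrist view shows the tablet end at (282,222), centred between the open fingers, with the bottle at the left and the jar at the right clear of the path. I'll grip and draw it part way out, then regrasp at a flatter tilt because the stand pose is limited by joint 4.

```bash
sed -i 's/\[.6125,.2408,0\]/[.6130,.2410,0]/' h.py; cat > s2.py <<'E'
from h import *
R=ori(MAG,55);q=R.as_quat();z=R.as_matrix()[:,2]
G=tcp(MAG,(-.061,0,.055),R)
print("hit",servo_line(G,q,rate=.08,contact_N=5),current_position()-G)
move_gripper(.02);print("gap",current_finger_gap(),current_force())
D=-.022*MAG["x"]
servo_line(G+D,q,rate=.05);print(current_force(),current_finger_gap())
move_gripper(.066)
servo_line(G+D-.07*z,q,rate=.15)
R2=ori(MAG,38);q2=R2.as_quat();z2=R2.as_matrix()[:,2];G2=tcp(MAG,(-.0842,0,.055),R2)
move_ptp(G2-.07*z2,q2)
c=capture("wrist");cv2.imwrite("pics/w2.png",c["image"]);pickle.dump(c,open("w2.pkl","wb"));P=cloud(c)
m=(P[...,2]>.053)&(P[...,2]<.067)&(abs(P[...,0]-.614)<.035)&(P[...,1]>.12)&(P[...,1]<.188);p=P[m]
print(len(p),cv2.minAreaRect((p[:,:2]*1000).astype(np.float32)),np.round(np.percentile(p,[1,50,99],axis=0),4).tolist(),W(MAG,(-.0842,0,.055)))
print(current_clock(),current_joint_pos())
E
python3 s2.py
```

```text
hit False [ 0.00039122 -0.00044136  0.00025873]
gap 0.04346168607044157 [ 0.32558745 -1.50487843  0.19151465]
[-0.58454995 -4.21887643  2.7818212 ] 0.04354048667998239
2969 ((615.2544555664062, 166.62661743164062), (44.37207794189453, 43.042625427246094), 0.4276394844055176) [[0.5938, 0.1456, 0.0534], [0.6153, 0.1582, 0.0609], [0.6369, 0.1872, 0.0619]] [0.61432256 0.15681039 0.055     ]
9.6 [-0.28273783  0.63376955  1.63000242  0.68336839  1.20031097  2.47868311]
```

```bash
cat > s3.py <<'E'
from h import *
R2=ori(MAG,38);q2=R2.as_quat();G2=tcp(MAG,(-.0842,0,.055),R2)
print("hit",servo_line(G2,q2,rate=.08,contact_N=5))
move_gripper(.02);print("gap",current_finger_gap())
servo_line(G2-.075*MAG["x"],q2,rate=.06);print(current_force(),current_finger_gap());sleep(.2)
def tabs(tag):
    c=capture("wrist");cv2.imwrite(f"pics/{tag}.png",c["image"]);pickle.dump(c,open(tag+".pkl","wb"));P=cloud(c)
    m=(P[...,2]>.053)&(P[...,2]<.067)&(abs(P[...,0]-.614)<.035)&(P[...,1]>.05)&(P[...,1]<.185);p=P[m]
    if len(p): print(len(p),cv2.minAreaRect((p[:,:2]*1000).astype(np.float32)),np.round(np.percentile(p,[1,50,99],axis=0),4).tolist())
    m=(abs(P[...,0]-.613)<.02)&(P[...,1]>.17)&(P[...,1]<.20)&(P[...,2]>.03)
    print("front face z",np.histogram(P[m][:,2],bins=np.arange(.03,.13,.01)))
tabs("w3")
c=capture("top");P=cloud(c)
m=(abs(P[...,0]-.613)<.018)&(abs(P[...,1]-.241)<.035)&(P[...,2]<.13);p=P[m];print("stack top z",np.round(np.percentile(p[:,2],[5,50,95]),4))
# plane
B=np.c_[p[:,:2]-[.613,.241],np.ones(len(p))];print("plane",np.linalg.lstsq(B,p[:,2],rcond=None)[0])
c=capture("side");cv2.imwrite("pics/s3.png",cv2.resize(c["image"][120:260,150:350],None,fx=3,fy=3))
print(current_clock())
E
python3 s3.py
```

```text
hit False
gap 0.043773440628756266
[-0.66361582 -0.23012021 -0.70561689] 0.04338789954779449
6374 ((616.1412353515625, 87.77180480957031), (64.660400390625, 59.06129837036133), 0.7725842595100403) [[0.5862, 0.0593, 0.0532], [0.6161, 0.0758, 0.0608], [0.6467, 0.1153, 0.0665]]
front face z (array([  0,   0,   0, 814, 884, 679,   0,   0,   0]), array([0.03, 0.04, 0.05, 0.06, 0.07, 0.08, 0.09, 0.1 , 0.11, 0.12]))
stack top z [0.0963 0.1001 0.1038]
plane [-0.00608855  0.00644586  0.10006495]
12.85
```

View pics/s3.png

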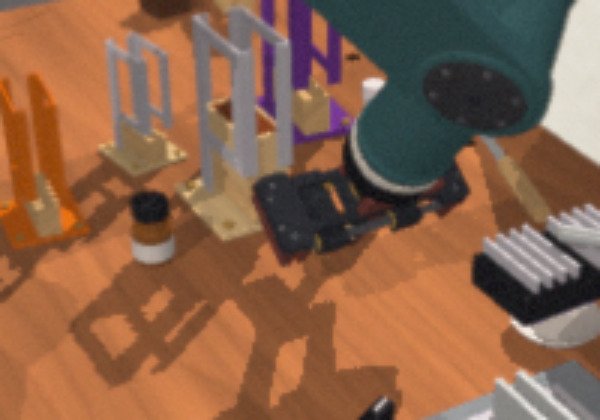

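View pics/w3.png

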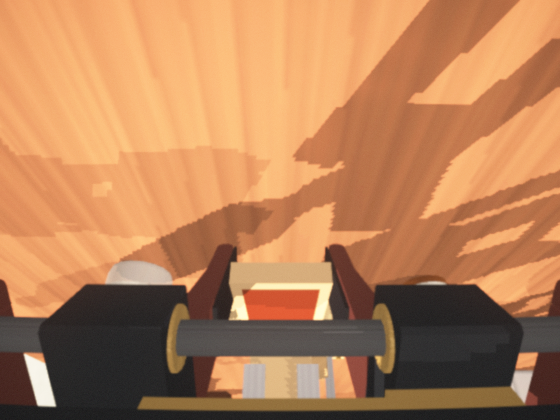

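The stack has dropped: its top is at z=0.100 and level, so the top tablet's centre is at 0.095. The wrist view shows the tablet gripped level at (282,300). Next I carry it to the stand and measure the rails from close by.

```bash
cat > s4.py <<'E'
from h import *
R2=ori(MAG,38);q2=R2.as_quat()
servo_line(tcp(MAG,(-.185,0,.09),R2),q2,rate=.15)
servo_line(tcp(MAG,(-.185,0,.24),R2),q2,rate=.2)
R=ori(STD,38);q=R.as_quat()
a=current_joint_pos();b=inverse_kinematics(tcp(STD,(-.19,0,.24),R),q);print(a,b)
b=np.array(b);a=np.array(a)
for s in(.33,.66,1): goto_joints(a+(b-a)*s);print(np.round(current_position(),3))
servo_line(tcp(STD,(-.16,0,.13),R),q,rate=.15)
print(current_finger_gap(),current_force(),current_clock())
for n in("wrist","side"):
    c=capture(n);pickle.dump(c,open(n+"4.pkl","wb"));cv2.imwrite(f"pics/{n}4.png",c["image"]);P=cloud(c)
    m=(P[...,2]>.040)&(P[...,2]<.050)&(abs(P[...,0]-.649)<.03)&(abs(P[...,1]+.1965)<.07);p=P[m]
    if len(p)>5:print(n,"rails",len(p),cv2.minAreaRect((p[:,:2]*1000).astype(np.float32)),np.median(p,0))
    m=(P[...,2]>.10)&(P[...,2]<.15)&(abs(P[...,0]-.649)<.024)&(P[...,1]<-.02)&(P[...,1]>-.137);p=P[m]
    if len(p)>5:print(n,"tab",len(p),cv2.minAreaRect((p[:,:2]*1000).astype(np.float32)),np.percentile(p,[2,50,98],axis=0).round(4).tolist())
print("exp tab centre",W(STD,(-.16+.0333,0,.13)))
E
python3 s4.py
```

```text
[-0.37079424  0.49208243  1.50328188  0.61062972  1.4590532   2.58687338] [ 0.22325668  0.53911365  1.4126962  -0.65848637  1.39462223  0.39590624]
[0.564 0.044 0.163]
[ 0.574 -0.004  0.164]
[ 0.645 -0.019  0.224]
0.04388108091841451 [ 0.01032676 -0.10688201 -0.10607372] 17.2917
wrist rails 290 ((649.0918579101562, -165.08248901367188), (26.159318923950195, 35.62881088256836), 2.2041423320770264) [ 0.64936731 -0.15800696  0.04515797]
wrist tab 6523 ((649.0136108398438, -46.4582405090332), (47.986228942871094, 52.90888595581055), 0.055595193058252335) [[0.6258, -0.0696, 0.1183], [0.6486, -0.0327, 0.1361], [0.6712, -0.0226, 0.1456]]
side rails 207 ((648.6149291992188, -196.18679809570312), (29.376136779785156, 91.2066421508789), 1.0604387521743774) [ 0.65464463 -0.20043459  0.04309977]
side tab 419 ((649.1168823242188, -70.041015625), (47.62512969970703, 97.47171783447266), 0.3849075436592102) [[0.6258, -0.1135, 0.1259], [0.6443, -0.0676, 0.1347], [0.6714, -0.0274, 0.1459]]
exp tab centre [ 0.64700988 -0.06981563  0.13      ]
```

```bash
python3 - <<'E'
import cv2
a=cv2.imread("pics/side4.png")[150:320,230:430];b=cv2.imread("pics/wrist4.png")
a=cv2.resize(a,None,fx=2,fy=2,interpolation=cv2.INTER_CUBIC);b=cv2.resize(b,(400,300))
b=cv2.copyMakeBorder(b,0,40,0,0,cv2.BORDER_CONSTANT);cv2.imwrite("pics/c4.png",cv2.hconcat([a,b]))
E
```

```text
(no output)
```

View pics/c4.png

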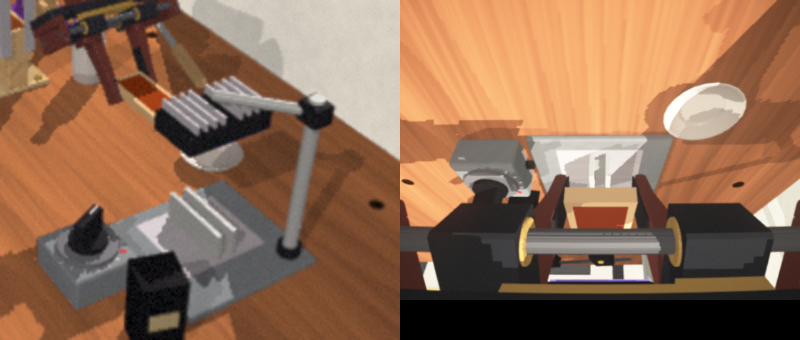

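The tablet is held level in front of the lamp. The rails line up with it at about (598,170) in the wrist view, and the dish is off to the side. I'll insert and lower it.

```bash
sed -i 's/\[.649,-.1965,0\]/[.649,-.196,0]/' h.py; cat > s5.py <<'E'
from h import *
R=ori(STD,38);q=R.as_quat();z=R.as_matrix()[:,2];gx=-.0333
servo_line(tcp(STD,(-.15,0,.075),R),q,rate=.12)
servo_line(tcp(STD,(gx,0,.065),R),q,rate=.1)
servo_line(tcp(STD,(gx,0,.053),R),q,rate=.05,contact_N=3)
print("hit",servo_line(tcp(STD,(gx,0,.046),R),q,rate=.015,contact_N=1.5),current_position()-.019*z,current_force())
move_gripper(.062);sleep(.1)
p=np.array(current_position());servo_line(p-.06*z,q,rate=.12)
servo_line(tcp(STD,(-.17,0,.2),R),q,rate=.2)
print(current_clock())
for n in("wrist","side"):
    c=capture(n);pickle.dump(c,open(n+"5.pkl","wb"));cv2.imwrite(f"pics/{n}5.png",c["image"]);P=cloud(c)
    m=(P[...,2]>.049)&(P[...,2]<.062)&(abs(P[...,0]-.649)<.04)&(abs(P[...,1]+.1965)<.07);p=P[m]
    if len(p)>5:
        print(n,"tab",len(p),cv2.minAreaRect((p[:,:2]*1000).astype(np.float32)),np.percentile(p,[2,50,98],axis=0).round(4).tolist())
print(W(STD,(0,0,.05)))
a=cv2.imread("pics/side5.png")[150:320,230:430];b=cv2.imread("pics/wrist5.png")
a=cv2.resize(a,None,fx=2,fy=2,interpolation=cv2.INTER_CUBIC);b=cv2.resize(b,(400,300))
b=cv2.copyMakeBorder(b,0,40,0,0,cv2.BORDER_CONSTANT);cv2.imwrite("pics/c5.png",cv2.hconcat([a,b]))
E
python3 s5.py
```

```text
hit True [ 0.64882476 -0.16273385  0.050271  ] [0.18103021 1.58551646 4.41083399]
22.175
wrist tab 2096 ((650.379150390625, -197.9657745361328), (44.02018356323242, 91.84756469726562), 0.9449821710586548) [[0.6291, -0.2409, 0.0505], [0.6503, -0.187, 0.0553], [0.6715, -0.1529, 0.0563]]
side tab 571 ((649.2466430664062, -200.07266235351562), (47.203514099121094, 93.78047180175781), 1.8927924633026123) [[0.6271, -0.2448, 0.0497], [0.6479, -0.2044, 0.0538], [0.6713, -0.1567, 0.0561]]
[ 0.649 -0.196  0.05 ]
```

View pics/c5.png

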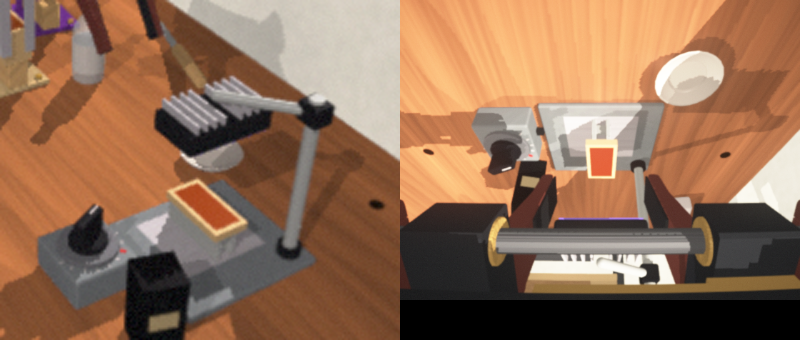

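The tablet lies on the rails about 1–2 mm from the middle, in line with them. The side view shows it flat at (208,208), with the lamp and props undisturbed. Now the dial.

```bash
cat > s6.py <<'E'
from h import *
a0=np.radians(45.9-27);D=np.array([.508,-.178,.077])
R=ori(STD,0,1,-(np.pi/4+a0));q=R.as_quat();z=R.as_matrix()[:,2];G=D+.019*z
p=np.array(current_position());servo_line([p[0]-.05,p[1]+.02,.30],rate=.25)
move_ptp(G+[0,0,.20],q);move_gripper(.045)
print("hit",servo_line(G,q,rate=.1,contact_N=5),current_position(),G)
move_gripper(.004);print("gap",current_finger_gap(),current_force())
j=np.array(current_joint_pos());print(j)
for s in(.4,.8,1): t=j.copy();t[5]+=(1.5-a0)*s;goto_joints(t)
print(current_force(),current_torque());move_gripper(.045)
print("up");servo_line(G+[0,0,.2],rate=.15)
t=np.array(current_joint_pos());t[0]+=.9;goto_joints(t)
print(current_clock())
for n in("top","side"):
    c=capture(n);pickle.dump(c,open(n+"6.pkl","wb"));cv2.imwrite(f"pics/{n}6.png",c["image"]);P=cloud(c);I=c["image"]
    def sel(lo,hi,x0,x1,y0,y1): return (P[...,2]>lo)&(P[...,2]<hi)&(P[...,0]>x0)&(P[...,0]<x1)&(P[...,1]>y0)&(P[...,1]<y1)
    r=lambda m:cv2.minAreaRect((P[m][:,:2]*1000).astype(np.float32)) if m.sum()>5 else None
    print(n,"dial",r(sel(.078,.09,.45,.56,-.23,-.13)),"white",P[sel(.076,.09,.45,.56,-.23,-.13)&(I.min(-1)>120)].mean(0))
    print("tab",r(sel(.049,.062,.60,.70,-.27,-.12)),"stack",np.median(P[sel(.06,.13,.595,.631,.206,.276)],0))
    b=pickle.load(open(n+".pkl","rb"));P0=cloud(b)
    for k,(x,y,rr) in dict(varnish=(.493,.193,.03),solvent=(.715,.172,.035),dish=(.757,-.078,.05),carton=(.516,-.293,.035)).items():
        f=lambda Q:np.round(np.median(Q[(abs(Q[...,0]-x)<rr)&(abs(Q[...,1]-y)<rr)&(Q[...,2]>.012)],0),4)
        print(k,f(P0),f(P))
E
python3 s6.py
```

```text
hit False [ 0.50835877 -0.17814676  0.05845208] [ 0.508 -0.178  0.058]
gap 0.013866638716699624 [-0.98376075  4.41466013  3.56948106]
[-4.64944855e-01  4.77734409e-01  1.81126980e+00  1.09030966e-03
  8.53768450e-01  6.34173021e-01]
[0.27753338 6.18008996 3.90595408] [ 1.19996512  0.03746616 -0.01915733]
up
32.3
top dial ((507.4853210449219, -178.19764709472656), (14.308300971984863, 41.549354553222656), 50.769493103027344) white [ 0.51582392 -0.18590931  0.08493696]
tab ((648.419677734375, -165.19918823242188), (44.873538970947266, 25.535320281982422), 1.461662769317627) stack [0.61651759 0.24308854 0.10020496]
varnish [0.4937 0.1936 0.0626] [0.4801 0.2103 0.3794]
solvent [0.7128 0.1758 0.0903] [0.7129 0.1756 0.0896]
dish [ 0.7577 -0.0765  0.0152] [ 0.7552 -0.0759  0.0148]
carton [ 0.5157 -0.2871  0.0941] [ 0.5159 -0.2874  0.0938]
side dial ((508.095947265625, -179.181396484375), (17.81427574157715, 40.872657775878906), 47.50670623779297) white [ 0.52013543 -0.18644009  0.08244741]
tab ((649.683349609375, -200.25982666015625), (47.37942123413086, 92.30927276611328), 0.17334410548210144) stack [0.61391104 0.24067337 0.0986788 ]
varnish [0.4912 0.1871 0.0418] [0.4874 0.2007 0.337 ]
solvent [0.7141 0.1697 0.069 ] [0.7139 0.17   0.0689]
dish [ 0.7603 -0.0988  0.0143] [ 0.7567 -0.0982  0.0142]
carton [ 0.5096 -0.3106  0.0733] [ 0.5096 -0.3106  0.0734]
```

```bash
python3 - <<'E'
import cv2
a=cv2.imread("pics/top6.png")[150:290,290:410];b=cv2.imread("pics/side6.png")[190:320,240:400]
cv2.imwrite("pics/c6.png",cv2.hconcat([cv2.resize(a,(360,420),interpolation=cv2.INTER_CUBIC),cv2.resize(b,(430,420),interpolation=cv2.INTER_CUBIC)]))
E
```

View pics/c6.png

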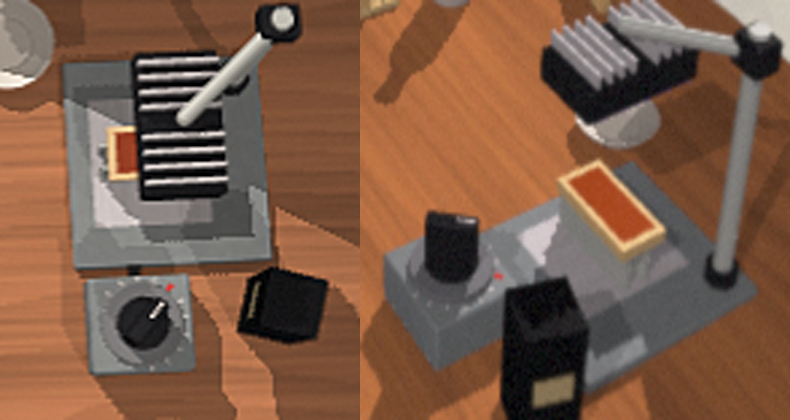

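The white pointer at (160,307) points straight at the red mark (170,287), and the tablet is flat on the rails. I'm handing in.

```bash
python3 -c "
from h import *
print(current_force(),current_position());close_job()"
```

```text
[-0.62655166  0.23046359  0.05657954] [0.45524486 0.28609607 0.25710372]
the job is handed in; nothing more can be done
```

The tablet is on the rails, the dial is at the red mark, and the job is handed in at about 32 s on the robot's clock; no verdict is reported.

I drew the bottom tablet part way out of the larger silver magazine and regripped it at a flatter tilt. The joint 4 range at the stand ruled out the steeper tilt used first. I then pulled it clear, lowered it onto the rails until contact, let go, and turned the dial clockwise by gripping its bar.

Last checks:
- **Stack:** its top is at z = 0.100 m and level, so the top tablet's centre is at 0.095 m, as required.
- **Tablet:** flat, and in line within about 1° (up to about 2° in the noisier side view). It is about 2 mm from the rails' middle in the wrist view and about 4 mm along in the side view, which reads less precisely.
- **Dial:** the bar reads -39° from the top camera and -42° from the side, against a target of -40°. The pointer visibly aims at the red mark.
- **Surroundings:** the bottle and carton are unmoved, and the dish reads within 4 mm of its start. The contact force on the lamp was not measured.
- **Not confirmed:** the parked arm hid the jar in the last pictures. All planned moves passed clear of it.

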